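Read the logger in the shop's tea canister

ROBOT

A 6-joint arm with a two-finger parallel gripper is mounted at the origin on the work surface. World frame = base frame: x ahead of the robot, y to its left, z up, the work surface at z = 0. Lengths are in m, angles in rad, forces in N, time in s.
With the tool pointing down it reaches from about 0.325 to 0.9 m from the base axis. Payload 6.1 kg.
Tool frame: the origin (TCP) lies midway between the tips of the shut fingers; the grasp point (between the pads) lies 19 mm behind it; z points along the fingers, y is the line along which they close (so a half turn about z gives the same grasp; the last joint's range is limited). The gripper opens to 85 mm and grips with 20 to 120 N. Pads are 22 mm wide; open, the fingers measure 114 mm over their backs; the gripper's body (76 mm by 85 mm) begins 54 mm behind the grasp point. The pads swing forward as they close: fully open they stand 13 mm farther back than shut.
Start: joints at [0.98, 0.22, 1.526, -0, 1.395, -0.126], TCP at [0.28, 0.559, 0.231] pointing down, gripper open.
Joint ranges: [-2.98, 2.98], [-0.91, 2.08], [0.09, 2.57], [-1.24, 4.39], [0.2, 2.65], [-2.68, 2.68]. Speed limits (rad/s): [2.57, 2.57, 3.01, 3.14, 3.14, 3.14].

INTERFACE

Orientations are given as [roll, pitch, yaw] about the fixed x, y, z axes, in that order (R = Rz(yaw) Ry(pitch) Rx(roll)).
In Python, from plant import movep, move_l, set_joints, gripper_to, hold, inverse_kinematics, observe, get_image, get_calibration, Unreachable, job_done gives the robot as it stands. Calls block until the motion is done:
- movep(position, orientation): joint-space move of the TCP to a pose.
- move_l(position, feed=0.15, rotation=None, max_force=None): straight line of the TCP; rotation=None keeps the orientation; feed is the mean speed in m/s. With max_force (N) it stops when the force on the tool has changed by that much, and returns True; else False.
- set_joints(angles): joint-space move.
- gripper_to(opening, f_grip=None): finger opening in m; f_grip is the grip in N (None keeps the last); returns when the fingers have stopped.
- hold(seconds).
- inverse_kinematics(position, orientation): joint angles nearest the present ones, or None.
- observe(): the state.
- get_image(name): name is "side" or "top"; returns (picture, depth): 400x640x3 uint8, red, green, blue; 400x640 float32, m along the optical axis (not along the pixel's ray), 0 where there is no reading.
- get_calibration(name): a dict with "intrinsics" (3x3 intrinsics, pixels), "world_from_camera" (4x4, takes a point from camera to world coordinates). Camera axes: x right, y down, z forward; pixel columns grow to the right and rows downward; lengths in m; the calibration is good to about 2 mm. A picture is of the moment at which its call begins. get_calibration takes no time and is no camera call.
A pose or a line that the arm cannot do raises Unreachable and nothing moves.
- job_done(): hands the job in; it is judged then, once.
The state is a dict: "time_s": time; "q": joint angles; "joint_velocities": joint speeds; "joint_torque": joint torques, N m; "eef_pos": TCP position; "tcp_rot": TCP orientation; "ft_force": force on the tool from outside, world axes, zero at the start; "torque": the same for the moment, N m; "opening": finger opening in m; "grasp_force": force on a finger pad.
Only numpy, scipy, OpenCV 4.12 (cv2) and the standard library are available. Lean on these libraries where they do the work, as an engineer would, in place of code of your own. Each camera call takes 0.05 s, during which the arm holds its last target. There are 200 camera calls.

TASK

Tip up the canister's loose lid by its black tab, take it off, lay it right side up in the middle of the red mat and let go of it. Then take the yellow reader pen out of its leaning stand and hold it upright, tip down, on the red dot of the black sprung pad inside the canister, pressing gently so that the pad sinks about half of its 12 mm travel (about 3.5 N). Finish while still holding the pen there like that; leave the sauce bottle, spray can and tissue pack where they are.

Things in the scene. Friction and masses are not known exactly. Their poses are not given: they have to be found in the camera images.
- canister: Round green metal canister, fixed to the counter, outer diameter 110 mm, wall 4 mm, rim 100 mm high. Origin: centre of its underside, z up. A white logger puck (diameter 72 mm, top 59 mm above the counter) is fixed in the middle of its floor and carries the sprung pad.
- lid: Loose yellow lid, 90 g, lying on the rim at the start: disc 116 mm wide, 6 mm thick, over a plug 95 mm wide, 8 mm high that sits in the mouth with 3 mm play all round. Origin: centre of the plug's underside (92 mm above the counter when seated, 5 mm on the mat); z up through the top. A black tab stands on its top, 10 mm thick along x, 36 mm long along y, centred 40 mm out on +x, from 14 to 46 mm above the origin.
- lid_tab (a point): Centre of the lid's tab, 40 mm out on the lid's +x and 34 mm above the lid's origin; axes as the lid's. Pinch the tab from above across its 10 mm thickness (fingers along the lid's x).
- mat: Flat red square mat, 160 x 160 mm, 5 mm thick, fixed. Origin: centre of its underside. It may be left or right of the canister, the pen stand on the other side.
- stand: Fixed pen stand: dark wooden base 120 x 90 x 12 mm with a dark steel block (44 x 44 mm, 52 mm along its bore) leaning 20 degrees towards the stand's -x. Its 24 mm bore, open at the top, holds the pen; the mouth's centre is at x -8 mm, y 0, z 69 mm in the stand's frame. Origin: centre of the base's underside.
- pen: Loose yellow reader pen, 60 g, round, 144 mm long. Origin: the tip; z runs up the pen. Steel nose 6 mm wide at the tip, 20 mm from 22 mm up; black collar 32 mm wide 48 to 54 mm up; yellow grip 20 mm wide above. At the start it hangs tip down in the stand's bore by its collar, top leaning about 20 degrees to the stand's -x, tip 24 mm above the counter. It draws out along its axis (50 mm).
- pen_tip (a point): The pen's tip, at the pen's origin; axes as the pen's.
- pen_grip (a point): Where to grip the pen, on its axis 105 mm above the tip, diameter 20 mm there.
- pad_spot (a point): The red dot (8 mm wide, in a white ring of 20 mm) at the centre of the top face of the sprung pad: a black disc of diameter 32 mm, level, 75 mm above the counter when free. It moves down with the pad.
- pad (a joint): How far the sprung pad is pressed down, in m: 0 free, 0.012 at its stop. The spring gives 0.6 N per mm (3.6 N at 6 mm, 7.2 N at the stop).
- sauce: Bystander: brown sauce bottle with a red cap, diameter 60 mm, 190 mm tall. Origin: centre of its underside.
- spray: Bystander: green and blue spray can, diameter 52 mm, 150 mm tall. Origin: centre of its underside.
- tissues: Bystander: blue and yellow tissue pack, 90 x 170 x 55 mm. Origin: centre of its underside.
Mind the look-alikes: they are no part of the job. What is shaped like the pen but orange or turquoise is not meant. There is more than one size of the lid; the job needs the smallest.

How it is judged:
By the outcome, as a careful person would: the job done as asked, in the order asked, and still so for the second after the job is handed in, while the arm keeps its last pose, push and grip.
It also fails if it takes over 58 s, if anything falls off the work surface, if the arm or the gripper's body presses on something with over 40 N, if the wrist force passes 120 N, or if a joint passes its speed limit or range.

## Working session

There is one attempt and no reset: what is moved stays moved. The work goes in short steps, each a Python script; the robot and the scene stay as the last script left them, time stands still between calls to the robot, and variables do not carry over. Pictures are saved under pics/ and viewed, at most 10 in all, crops included, and the job is handed in when it is done.

```bash
mkdir -p pics; ls
python3 - <<'E'
from plant import *
import cv2,numpy as np
for n in("side","top"):
    p,d=get_image(n);c=get_calibration(n)
    np.savez(f"{n}0.npz",p=p,d=d,**c)
    cv2.imwrite(f"pics/{n}0.png",p[:,:,::-1]);print(n,np.round(c["intrinsics"],1).tolist(),np.round(c["world_from_camera"],3).tolist())
print(observe())
E
```

```text
pics
side [[475.4, 0.0, 328.7], [0.0, 475.4, 202.8], [0.0, 0.0, 1.0]] [[0.875, -0.251, 0.414, -0.055], [-0.484, -0.476, 0.734, -1.057], [0.013, -0.843, -0.538, 0.844], [0.0, 0.0, 0.0, 1.0]]
top [[361.8, 0.0, 318.9], [0.0, 361.8, 204.7], [0.0, 0.0, 1.0]] [[-0.029, -0.997, 0.078, 0.461], [-1.0, 0.029, -0.0, -0.053], [-0.002, -0.078, -0.997, 1.014], [0.0, 0.0, 0.0, 1.0]]
{'time_s': 0.1, 'q': array([ 9.79884041e-01,  2.21195048e-01,  1.52750876e+00, -6.82374429e-06,
        1.39472200e+00, -1.26157697e-01]), 'joint_velocities': array([ 0.00056992, -0.00268649, -0.00013124,  0.0005343 , -0.00020777,
        0.00223368]), 'joint_torque': array([ 1.52229441e-03, -4.98237813e+01, -3.90550447e+01, -1.71121683e-04,
        5.61985435e-03, -4.76331081e-05]), 'eef_pos': array([0.27985   , 0.55821908, 0.23027267]), 'tcp_rot': array([-3.13977322e+00, -2.23990523e-04,  2.67683906e+00]), 'ft_force': array([ 0.1499701 , -0.04649081,  0.54566831]), 'torque': array([-0.03972174,  0.00215926,  0.03098703]), 'grasp_force': 0.0, 'opening': 0.08515021624046694}
```

View pics/top0.png

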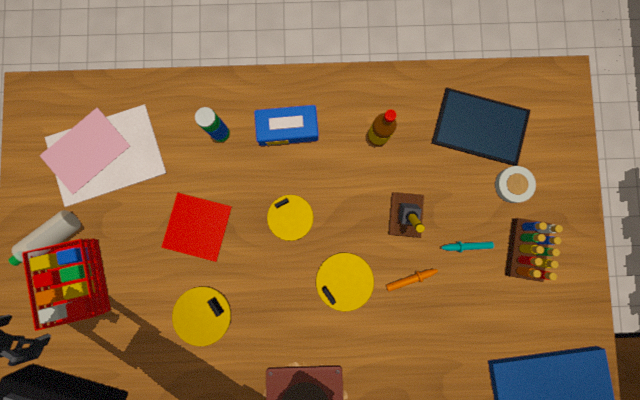

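View pics/side0.png

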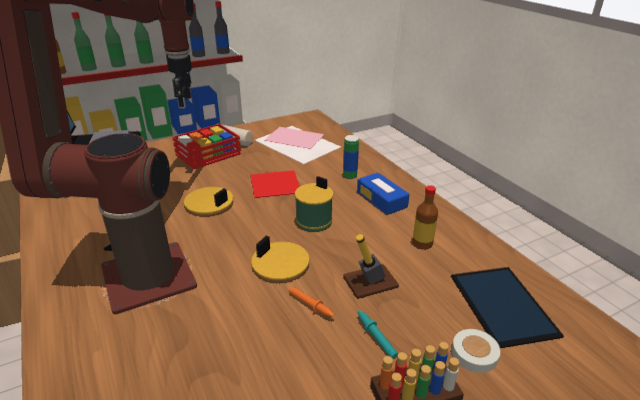

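The top view shows the canister's lid at (290,217) with its tab at (281,202), the mat at (197,227), the stand at (407,215) and the pen's top near (418,229). The side view shows the canister at (314,205) and the pen at (364,250).

```bash
cat > h.py <<'E'
from plant import *
import cv2,numpy as np
def ray(c,uv,z):
    K,T=c["intrinsics"],c["world_from_camera"]
    d=T[:3,:3]@np.linalg.inv(K)@np.array([uv[0],uv[1],1.]);o=T[:3,3]
    return o+d*(z-o[2])/d[2]
def comp(mask,near,r=60):
    n,l,s,ce=cv2.connectedComponentsWithStats(mask.astype(np.uint8))
    k=[i for i in range(1,n) if s[i,4]>8]
    i=min(k,key=lambda i:np.hypot(*(ce[i]-near)))
    return (l==i).astype(np.uint8),ce[i],s[i]
def cloud(c,d,m):
    v,u=np.nonzero((m>0)&(d>0));K,T=c["intrinsics"],c["world_from_camera"]
    p=np.linalg.inv(K)@np.vstack([u,v,np.ones(len(u))])*d[v,u]
    return (T[:3,:3]@p).T+T[:3,3]
def hsv(p): return cv2.cvtColor(p,cv2.COLOR_RGB2HSV).astype(int)
E
python3 - <<'E'
from h import *
np.set_printoptions(precision=4,suppress=True)
t=np.load("top0.npz");s=np.load("side0.npz")
H=hsv(t["p"]);h,S,V=H[...,0],H[...,1],H[...,2]
yel=(h>20)&(h<32)&(S>150)&(V>90)
m,c,_=comp(yel,(290,217));cn=max(cv2.findContours(m,0,2)[0],key=cv2.contourArea)
(x,y),r=cv2.minEnclosingCircle(cn);e=cv2.fitEllipse(cv2.convexHull(cn));print("lid",x,y,r,e)
L=ray(t,e[0],.106);print("lid world",L)
blk=np.zeros_like(V);blk[190:245,262:318]=1
m,c,st=comp((V<45)&(blk>0),(281,202));print("tab",c,st,cv2.minAreaRect(np.argwhere(m)[:,::-1].astype(np.float32)))
P=cloud(t,t["d"],m);print("tab cloud",P.mean(0),P[:,2].max());T=ray(t,c,.136);print(T,"yaw",np.degrees(np.arctan2(*(T-L)[[1,0]])), np.linalg.norm((T-L)[:2]))
red=((h<5)|(h>174))&(S>180)&(V>90)
m,c,st=comp(red,(197,227));print("mat",c,st[4],ray(t,c,.005))
# stand
box=np.zeros_like(V);box[185:245,380:435]=1
br=(box>0)&(V<105)
m,c,st=comp(br,(405,215));print("stand",c,st)
P=cloud(t,t["d"],box);Q=P[(P[:,2]>.006)&(P[:,2]<.02)]
print(len(Q),Q.min(0),Q.max(0));(a,b,ang)=cv2.minAreaRect(Q[:,:2].astype(np.float32));print("base",a,b,ang)
m,c,st=comp(yel&(box>0),(418,229));print("pen top px",c,st);P=cloud(t,t["d"],m);print(P[np.argsort(P[:,2])][::6])
H=hsv(s["p"]);h,S,V=H[...,0],H[...,1],H[...,2];yel=(h>20)&(h<32)&(S>150)&(V>90)
m,c,st=comp(yel,(364,250));print("pen side",c,st);P=cloud(s,s["d"],m);print(P[np.argsort(P[:,2])][::12])
a=cv2.resize(t["p"][180:250,255:435,::-1],None,fx=4,fy=4,interpolation=2);b=cv2.resize(s["p"][170:300,290:410,::-1],None,fx=2.4,fy=2.4,interpolation=2)
im=np.zeros((600,800,3),np.uint8);im[:280,:720]=a;im[285:285+b.shape[0],:b.shape[1]]=b;cv2.imwrite("pics/c1.png",im)
E
```

```text
lid 289.7831726074219 217.28761291503906 23.381641387939453 ((289.80023193359375, 217.3285369873047), (46.178714752197266, 46.611900329589844), 73.97064971923828)
lid world [0.5031 0.0206 0.106 ]
tab [281.9286 203.6429] [277 200  11   8  14] ((282.0000305175781, 203.50003051757812), (1.2626714706420898, 12.141072273254395), 60.945396423339844)
tab cloud [0.5358 0.0368 0.1332] 0.14013341412611036
[0.5356 0.0365 0.136 ] yaw 26.183705480617476 0.03624373633919727
mat [196.2427 226.7904] 3078 [0.4888 0.2901 0.005 ]
stand [405.5697 214.1037] [ 388  193   35   45 1148]
941 [ 0.4275 -0.3668  0.0061] [ 0.5892 -0.239   0.0196]
base (0.505838930606842, -0.3068224787712097) (0.12366941571235657, 0.16378997266292572) 85.71614837646484
pen top px [416.3423 222.8322] [409 214  16  19 149]
[[ 0.4758 -0.3429  0.0003]
 [ 0.4592 -0.3383  0.0039]
 [ 0.5012 -0.3021  0.0753]
 [ 0.5036 -0.2949  0.0837]
 [ 0.4983 -0.2846  0.0928]
 [ 0.498  -0.286   0.0974]
 [ 0.4878 -0.2811  0.1047]
 [ 0.495  -0.288   0.1085]
 [ 0.492  -0.2967  0.1131]
 [ 0.4896 -0.2851  0.1189]
 [ 0.487  -0.2834  0.1251]
 [ 0.4864 -0.2939  0.1314]
 [ 0.4794 -0.2804  0.1353]
 [ 0.4838 -0.2944  0.1382]
 [ 0.4838 -0.2881  0.1435]
 [ 0.4811 -0.2917  0.1477]
 [ 0.4641 -0.298   0.1561]
 [ 0.4645 -0.2833  0.158 ]
 [ 0.4598 -0.2828  0.1588]
 [ 0.4689 -0.2949  0.1594]
 [ 0.4667 -0.2873  0.161 ]
 [ 0.4715 -0.285   0.1617]
 [ 0.4619 -0.2937  0.1623]
 [ 0.4738 -0.2871  0.1629]
 [ 0.4738 -0.2846  0.1637]]
pen side [365.2133 252.1133] [359 240  13  24 150]
[[ 0.4964 -0.3002  0.075 ]
 [ 0.4871 -0.3     0.0817]
 [ 0.4969 -0.2978  0.0892]
 [ 0.4786 -0.2982  0.0933]
 [ 0.4882 -0.3011  0.0982]
 [ 0.4788 -0.3013  0.105 ]
 [ 0.4847 -0.3004  0.1116]
 [ 0.4784 -0.3006  0.1172]
 [ 0.4679 -0.2984  0.1227]
 [ 0.4807 -0.2959  0.1286]
 [ 0.4759 -0.2982  0.135 ]
 [ 0.4618 -0.2928  0.1395]
 [ 0.4692 -0.2986  0.1468]]
```

View pics/c1.png

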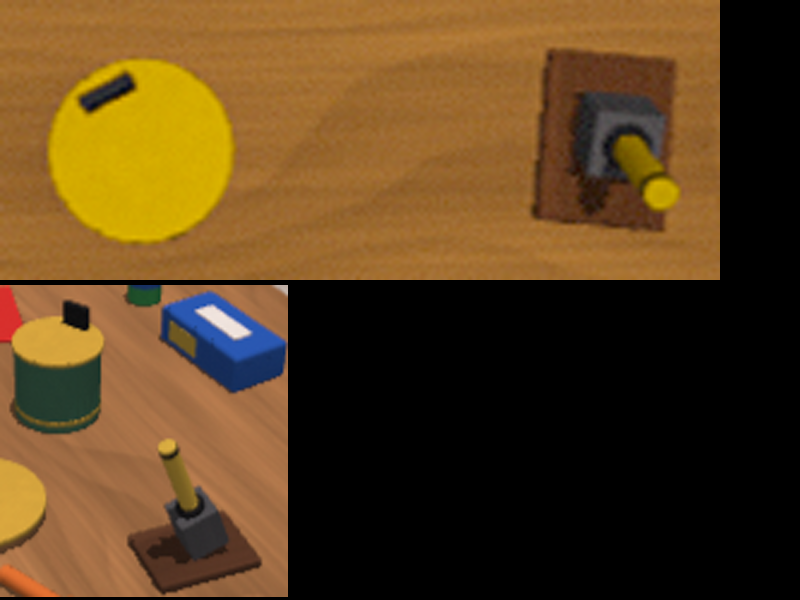

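The crop shows the tab's long face at (79,100)–(130,78), which puts the lid's yaw at about 25°. The stand's base corners are at (548,50), (675,62), (662,230) and (535,217), and the pen's top is at (661,192). The lid comes first.

```bash
cat >> h.py <<'E'
from scipy.spatial.transform import Rotation as R
np.set_printoptions(precision=4,suppress=True)
def st(): 
    o=observe();print("t%.2f"%o["time_s"],o["eef_pos"],o["tcp_rot"],"F",o["ft_force"],"op %.4f gf %.1f"%(o["opening"],o["grasp_force"]));return o
E
python3 - <<'E'
from h import *
yaw=np.radians(25.5);x=np.array([np.cos(yaw),np.sin(yaw),0])
L=np.array([.5031,.0206,0]);T=L+.0388*x
down=[np.pi,0,yaw+np.pi/2]
gripper_to(.05,40)
movep(T+[0,0,.22],down);st()
print(move_l(T+[0,0,.110],.12,max_force=8));st()
gripper_to(.0,40);o=st()
# tip up about the far rim
p=o["eef_pos"];r0=R.from_euler("xyz",o["tcp_rot"]);piv=np.array([*(L-.054*x)[:2],.1]);ax=np.cross(x,[0,0,1])
rot=R.from_rotvec(ax*np.radians(10))
move_l(piv+rot.apply(p-piv),.05,rotation=(rot*r0).as_euler("xyz"));st()
move_l(piv+rot.apply(p-piv)+[0,0,.08],.1);st()
p,d=get_image("side");cv2.imwrite("pics/lift.png",p[:,:,::-1])
E
```

```text
t2.63 [0.5381 0.0382 0.22  ] [ 3.1414 -0.0002  2.0171] F [ 0.2678 -0.447   0.1811] op 0.0497 gf 0.0
False
t3.70 [0.5389 0.0373 0.1109] [3.1402 0.0008 2.0159] F [-0.3278  0.2705  0.9376] op 0.0497 gf 0.0
t4.14 [0.5387 0.0372 0.1107] [3.1404 0.0008 2.0158] F [-0.4202 -0.1987  2.7477] op 0.0092 gf 39.9
t4.63 [0.5353 0.0355 0.1267] [2.9671 0.0007 2.0149] F [-0.1009  0.5855 -0.6435] op 0.0096 gf 39.4
t5.58 [0.5352 0.0359 0.2058] [ 2.9672 -0.0001  2.0157] F [-1.1654 -0.6545 -1.2672] op 0.0094 gf 39.3
```

View pics/lift.png

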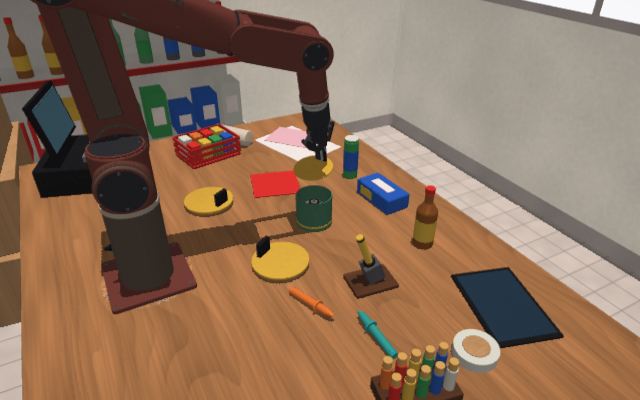

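The lid hangs from the tab at (315,167), clear of the open canister. Next I lay it on the mat.

Run:
```python
from h import *
yaw=np.radians(25.5);x=np.array([np.cos(yaw),np.sin(yaw),0]);down=[np.pi,0,yaw+np.pi/2]
M=np.array([.4888,.2901,0])+.040*x
movep(M+[0,0,.15],down);st()
p,d=get_image("side");cv2.imwrite("pics/overmat.png",p[100:250,200:380,::-1].repeat(4,0).repeat(4,1))
move_l(M+[0,0,.045],.12)
print(move_l(M+[0,0,.020],.03,max_force=3));st()
gripper_to(.03);hold(.2);o=st()
move_l(o["eef_pos"]+[0,0,.1],.2)
# clear of the view, towards the stand
movep([.36,-.2,.3],[np.pi,0,np.pi/2]);st()
for n in("side","top"):
    p,d=get_image(n);np.savez(f"{n}1.npz",p=p,d=d,**get_calibration(n));cv2.imwrite(f"pics/{n}1.png",p[:,:,::-1])
```

```text
t6.72 [0.5252 0.3064 0.15  ] [3.1416 0.0005 2.0154] F [-0.8199  0.2752 -0.142 ] op 0.0087 gf 39.3
True
t8.47 [0.5247 0.3072 0.0236] [-3.141  -0.      2.0159] F [-0.2319  0.184   3.6814] op 0.0094 gf 40.2
t9.00 [0.5238 0.3069 0.0229] [-3.1392 -0.0001  2.0159] F [ 0.2592 -0.6413  0.1738] op 0.0300 gf 0.0
t11.68 [ 0.3603 -0.1996  0.2997] [-3.1413 -0.0006  1.5717] F [0.4703 0.1911 0.2563] op 0.0301 gf 0.0
```

View pics/top1.png

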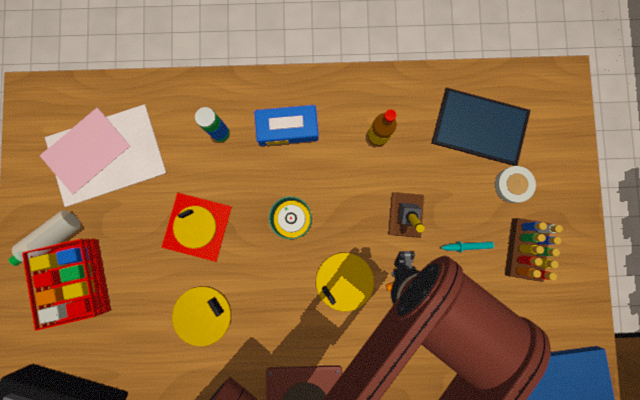

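The lid lies on the mat at (194,227), with its tab at (185,213). The open canister shows the pad's red dot near (291,217), and the pen is untouched. Now I measure the lid, the dot and the pen's axis.

Run:
```python
from h import *
t=np.load("top1.npz");s=np.load("side1.npz")
def masks(p):
    H=hsv(p);h,S,V=H[...,0],H[...,1],H[...,2]
    return (h>20)&(h<32)&(S>150)&(V>90),((h<6)|(h>172))&(S>110)&(V>70),V,S
y,r,V,S=masks(t["p"])
m,c,_=comp(y,(194,227));e=cv2.fitEllipse(cv2.convexHull(max(cv2.findContours(m,0,2)[0],key=cv2.contourArea)));print("lid on mat",ray(t,e[0],.019),e)
for n,im,nr in(("top",t,(291,217)),("side",s,(314,202))):
    _,r,V,S=masks(im["p"]);u0,v0=nr
    w=np.zeros(V.shape,bool);w[v0-9:v0+10,u0-9:u0+10]=1
    if n=="top":
        m,c,q=comp((V>150)&(S<60)&w,nr);mm=cv2.morphologyEx(m,cv2.MORPH_CLOSE,np.ones((7,7)));M=cv2.moments(mm,True)
        print("ring",q,M["m10"]/M["m00"],M["m01"]/M["m00"],ray(im,(M["m10"]/M["m00"],M["m01"]/M["m00"]),.075))
    v,u=np.nonzero(r&w);print(n,"dot",len(u),u.mean() if len(u) else 0,v.mean() if len(u) else 0)
    if len(u): print(ray(im,(u.mean(),v.mean()),.075))
# pen: collar/top end, both views
sc=ray(t,(406.3,215),.012);print("stand centre",sc)
print("pen top via top",ray(t,(420.25,228),.159))
y=masks(s["p"])[0];m,c,q=comp(y,(364,250));v,u=np.nonzero(m);
for k in(241,244,248,252,256,260): print(k,u[v==k].min(),u[v==k].max())
yt=masks(t["p"])[0];m,c,_=comp(yt,(416,223));
# intersect the two viewing planes through the pen's midline
def plane(im,m):
    v,u=np.nonzero(m);vx,vy,x0,y0=cv2.fitLine(np.stack([u,v],1).astype(np.float32),cv2.DIST_HUBER,0,.01,.01).ravel()
    Ki=np.linalg.inv(im["intrinsics"]);W=im["world_from_camera"][:3,:3]
    a,b=[W@Ki@np.array([x0+k*vx,y0+k*vy,1]) for k in(-8,8)]
    n=np.cross(a,b);n/=np.linalg.norm(n);return n,n@im["world_from_camera"][:3,3]
n1,d1=plane(t,m);n2,d2=plane(s,comp(y,(364,250))[0]);a=np.cross(n1,n2);a/=np.linalg.norm(a);a*=np.sign(a[2])
for z in(.069,.123,.159): print("axis at",z,np.linalg.solve([n1,n2,[0,0,1]],[d1,d2,z]))
print(a,"lean",np.degrees(np.arccos(a[2])),"az",np.degrees(np.arctan2(a[1],a[0])))
c1=cv2.resize(t["p"][195:240,270:312,::-1],None,fx=8,fy=8,interpolation=2);c2=cv2.resize(s["p"][180:225,290:340,::-1],None,fx=8,fy=8,interpolation=2)
im=np.zeros((360,780,3),np.uint8);im[:,:336]=c1;im[:,340:740]=c2;cv2.imwrite("pics/can.png",im)
```

```text
lid on mat [0.4891 0.2911 0.019 ] ((194.1472625732422, 226.59963989257812), (41.14448928833008, 42.389339447021484), 62.07720947265625)
ring [282 208  19  19 241] 291.1578947368421 216.77443609022558 [0.5058 0.0195 0.075 ]
top dot 4 290.5 217.5
[0.504  0.0213 0.075 ]
side dot 3 313.6666666666667 200.66666666666666
[0.5018 0.0238 0.075 ]
stand centre [ 0.5046 -0.2948  0.012 ]
pen top via top [ 0.4667 -0.2908  0.159 ]
241 363 364
244 359 365
248 361 367
252 362 368
256 364 370
260 365 372
axis at 0.069 [ 0.4949 -0.297   0.069 ]
axis at 0.123 [ 0.4753 -0.2945  0.123 ]
axis at 0.159 [ 0.4622 -0.2928  0.159 ]
[-0.3417  0.0435  0.9388] lean 20.15019654600767 az 172.74940095102204
```

View pics/can.png

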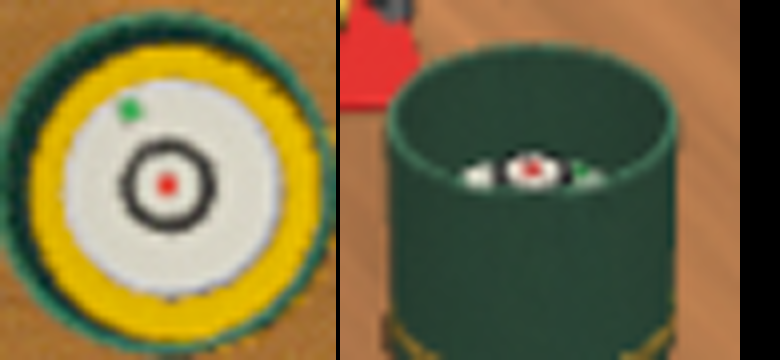

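The dot is at crop (167,185) in the top view and (532,170) in the side view, giving about (0.503, 0.022). The lid is within 1 mm of the mat's centre. Next I take the pen.

```bash
cat >> h.py <<'E'
def pen_rot(az,lean,sgn=1):
    a=np.array([np.sin(lean)*np.cos(az),np.sin(lean)*np.sin(az),np.cos(lean)])
    y=sgn*np.cross([0,0,1.],[np.cos(az),np.sin(az),0]);z=-a;return a,R.from_matrix(np.c_[np.cross(y,z),y,z]).as_euler("xyz")
E
python3 - <<'E'
from h import *
az,le=np.radians([174,20]);G=np.array([.477,-.2935,.123])
q0=observe()["q"];best=None
for s in(1,-1):
    a,rot=pen_rot(az,le,s);_,r2=pen_rot(az,0,s)
    q=inverse_kinematics(G+.08*a-.019*-a*-1,rot);print(s,rot,q)
    if q is not None and (best is None or abs(q-q0).max()<best[0]): best=(abs(q-q0).max(),s)
s=best[1];a,rot=pen_rot(az,le,s)
gripper_to(.055,60)
tcp=G-.019*a
movep(tcp+.10*a,rot);st()
print(move_l(tcp,.12,max_force=8));st()
gripper_to(0,60);st()
move_l(tcp+.09*a,.1);st()
P=np.array([.45,-.15,.25]);movep(P,pen_rot(az,0,s)[1]);st();print(s)
for n in("side","top"):
    p,d=get_image(n);np.savez(f"{n}2.npz",p=p,d=d,**get_calibration(n))
    cv2.imwrite(f"pics/{n}2.png",p[:,:,::-1])
E
```

```text
1 [ 3.1416 -0.3491 -0.1047] [-0.8627 -0.1657  2.0584  0.2816  1.0088  0.6908]
-1 [-3.1416  0.3491  3.0369] [-0.8627 -0.1657  2.0584  0.2816  1.0088 -2.4508]
t13.40 [ 0.4495 -0.2906  0.1995] [ 3.1409 -0.3492 -0.1031] F [ 0.2018 -0.1643 -0.2679] op 0.0550 gf 0.0
False
t14.38 [ 0.4838 -0.2945  0.1059] [ 3.1408 -0.3499 -0.1043] F [-0.7726  0.2019  0.4256] op 0.0548 gf 0.0
t14.80 [ 0.4835 -0.2943  0.1054] [ 3.1412 -0.3494 -0.1047] F [0.2208 0.8319 0.7655] op 0.0183 gf 58.5
t15.85 [ 0.4526 -0.2906  0.1889] [-3.1407 -0.3482 -0.105 ] F [ 0.0766  0.0028 -0.2754] op 0.0186 gf 58.5
t16.51 [ 0.4501 -0.1497  0.2489] [-3.1411  0.0003 -0.1027] F [-0.0674 -0.4016 -0.6944] op 0.0186 gf 58.5
1
```

View pics/side2.png

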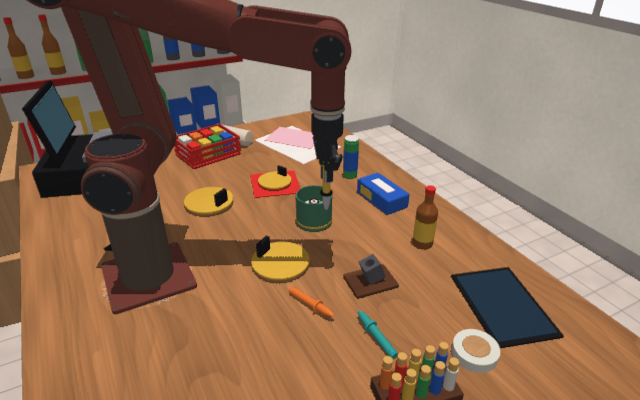

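The pen is drawn out and hangs below the gripper at (327,190). I'll measure its lean and offset in the grip with two side views half a turn apart.

Run:
```python
from h import *
P=np.array([.42,-.30,.30]);c=get_calibration("side");W=np.linalg.inv(c["world_from_camera"])
def proj(X): q=c["intrinsics"]@(W[:3,:3]@X+W[:3,3]);return q[:2]/q[2]
ims=[]
y0=np.arctan2(-.484,.875)
for k in(0,1):
    movep(P,[np.pi,0,y0+k*np.pi]);hold(.2);o=st()
    p,d=get_image("side");np.savez(f"pen{k}.npz",p=p,**c)
    E=o["eef_pos"];tip=proj(E+[0,0,-.086]);gp=proj(E+[0,0,.019]);col=proj(E+[0,0,-.035]);print("nominal tip",tip,"collar",col,"grip",gp)
    u,v=np.round((tip+gp)/2).astype(int);print("crop origin",u-32,v-45)
    ims.append(cv2.resize(p[v-45:v+45,u-32:u+32,::-1],None,fx=6,fy=6,interpolation=2))
cv2.imwrite("pics/pens.png",np.hstack(ims))
```

```text
t17.49 [ 0.4201 -0.2989  0.2993] [-3.141   0.0011 -0.5036] F [ 0.6457  0.2309 -0.9697] op 0.0185 gf 58.5
nominal tip [346.5044 225.0758] collar [347.2538 206.4719] grip [348.0906 185.6995]
crop origin 315 160
t20.39 [ 0.42 -0.3   0.3 ] [-3.1416  0.      2.6362] F [-0.6968  0.1862  0.2007] op 0.0185 gf 58.5
nominal tip [346.7476 225.0696] collar [347.5042 206.4435] grip [348.3491 185.6451]
crop origin 316 160
```

View pics/pens.png

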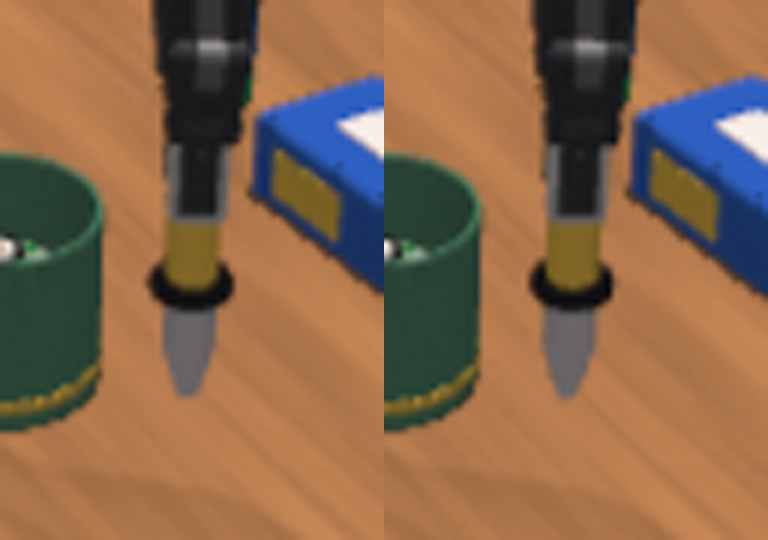

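In the two views the tips are at crop (187,395) and (184,397), so the pen is upright and its tip is within about 0.5 mm of the nominal position. I'll hover over the dot and check.

Run:
```python
from h import *
D=np.array([.5035,.022,0]);r=[np.pi,0,2.6362]
movep(D+[0,0,.25],r);move_l(D+[0,0,.172],.08);hold(.3);o=st()
p,d=get_image("side");c=get_calibration("side");W=np.linalg.inv(c["world_from_camera"])
q=c["intrinsics"]@(W[:3,:3]@(o["eef_pos"]-[0,0,.086])+W[:3,3]);print("nominal tip",q[:2]/q[2])
cv2.imwrite("pics/hover.png",cv2.resize(p[165:225,285:345,::-1],None,fx=9,fy=9,interpolation=2))
```

```text
t23.14 [0.5037 0.022  0.1723] [3.1413 0.0006 2.6362] F [-0.2399  1.1328  0.3332] op 0.0185 gf 58.5
nominal tip [314.4947 197.6087]
```

View pics/hover.png

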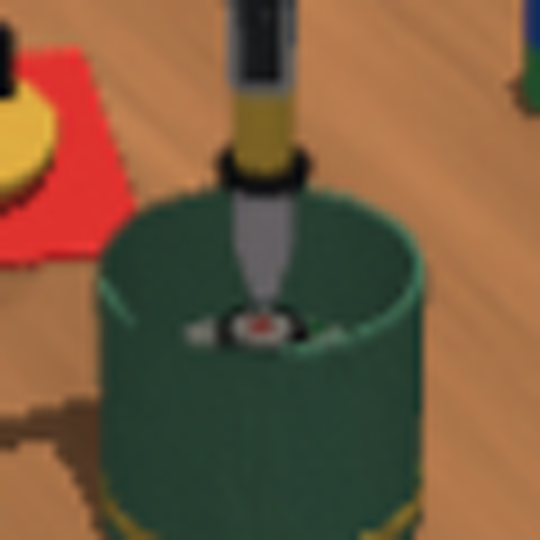

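The tip at (264,302) sits directly above the dot at (262,325). I'll press in small steps and watch the force.

```bash
cat >> h.py <<'E'
def fz(n=12):
    f=[]
    for _ in range(n): hold(.02);f.append(observe()["ft_force"][2])
    return np.mean(f)
E
python3 - <<'E'
from h import *
D=np.array([.5035,.022,0]);hold(.3);f0=fz(20);print("f0",f0)
rec=[];z=.168
while z>.145:
    move_l(D+[0,0,z],.03);f=fz()-f0;zz=observe()["eef_pos"][2];rec.append((zz,f));print("%.4f %.2f"%(zz,f))
    if f>3.2: break
    z-=.0015
st()
p,d=get_image("side");cv2.imwrite("pics/press.png",cv2.resize(p[165:225,285:345,::-1],None,fx=9,fy=9,interpolation=2))
E
```

```text
f0 -0.42002841651309275
0.1680 -0.49
0.1665 -0.04
0.1650 -0.18
0.1635 -0.08
0.1620 0.06
0.1606 0.40
0.1591 1.29
0.1576 2.21
0.1561 3.29
t27.91 [0.5036 0.022  0.1561] [3.1415 0.0002 2.6362] F [0.5128 0.5245 3.2391] op 0.0184 gf 58.7
```

View pics/press.png

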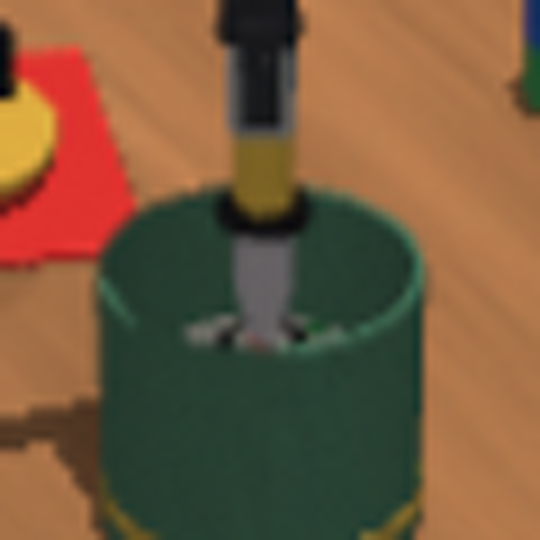

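The tip covers the dot at about (262,342), with a little red showing round it. I'll sink it another 0.5 mm, settle, and hand in.

Run:
```python
from h import *
move_l(np.array([.5035,.022,.1556]),.02);hold(.5);print("Fz",fz(20)+.42);st()
print(job_done())
```

```text
Fz 3.61559204208219
t29.04 [0.5035 0.022  0.1556] [3.1415 0.     2.6362] F [0.5467 0.2309 3.3149] op 0.0188 gf 58.7
the job is handed in; nothing more can be done
None
```

The job is handed in at 29 s: the lid lies right side up about 1 mm from the mat's centre, and the gripper still holds the pen upright on the red dot, pressing with about 3.6 N (roughly 6 mm of pad travel, inferred from force and height).

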